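Set the watering dose and open the stop valve

ROBOT

A 7-joint arm with a two-finger parallel gripper is mounted at the origin on the work surface. World frame = base frame: x ahead of the robot, y to its left, z up, the work surface at z = 0. Lengths are in m, angles in rad, forces in N, time in s.
With the tool pointing down it reaches from about 0.425 to 1.025 m from the base axis. Payload 9.4 kg.
Tool frame: the origin (TCP) lies between the finger pads, 19 mm behind the fingertips; this is the grasp point; z points along the fingers, y is the direction in which the jaws open and shut (so a half turn about z gives the same grasp; the last joint's range is limited). The gripper opens to 85 mm and grips with 20 to 120 N. Pads are 22 mm wide; open, the fingers measure 114 mm over their backs; the gripper's body (76 mm by 85 mm) begins 54 mm behind the grasp point. The pads swing forward as they close: fully open they stand 13 mm farther back than shut.
Start: joints at [-1.292, 0.599, -0.003, 1.599, 0.002, 0.943, -0.08], TCP at [0.253, 0.68, 0.25] pointing down, gripper open.
Joint ranges: [-2.57, 2.57], [-0.35, 1.97], [-1.29, 1.29], [0.11, 2.56], [-1.05, 4.19], [0.11, 1.86], [-2.63, 2.63]. Speed limits (rad/s): [2.22, 2.22, 3.01, 3.01, 3.14, 3.14, 3.14].

INTERFACE

Orientations are given as a 3x3 rotation matrix whose columns are the frame's x, y, z axes.
In Python, from cell import * gives the robot as it stands. The module is installed in compiled form; this text tells all that it offers.
- The arm moves only by the tool play_rows, never from a script. Its argument "moves" is a list of rows, each an object of numbers: "tx", "ty", "tz": the shift along the tool's x, y, z in m; "wx", "wy", "wz": the turn, a rotation vector about the tool's x, y, z in rad. In form: [{"tx": .., "ty": .., "tz": .., "wx": .., "wy": .., "wz": ..}, ...]. A call has 1 to 20 rows; each row is the pose to reach, as a shift and turn from the pose commanded when the call began, along the tool's axes at that moment; what a row does not reach only later rows make up. A row lasts 1/12 s, in which the tool goes at most 41.7 mm and 7.16 degrees, less where a joint would pass 70% of its speed; a pose out of reach is approached as far as the arm can. A call with a gripper value outside its range is refused whole. "gripper" is the closure, from 0 (fully open) to 1 (shut), set as the call begins (left out, the last holds). The fingers move at their own pace and stop on an object; "force" is the grip in N (left out, the last holds). Time passes only in rows, so rows that repeat a pose let the fingers close. It gives the time, the measured TCP pose, the force and the opening at its end, in the units of the state.
- get_obs(): the state, without advancing time (a new reading comes with each control period).
- get_image(name): name is "scene" or "top" or "wrist"; returns a dict with "color" (400x640x3 uint8, blue, green, red), "depth" (400x640 float32, m along the optical axis (not along the pixel's ray), 0 where there is no reading), "fov_y" (degrees; the focal length in pixels is half the picture's height over the tangent of half this angle, whatever the lens; pixels are square), "cx", "cy" (the principal point, pixels), "dist_coeffs" ([k1, k2, p1, p2, k3] as OpenCV has them; the pictures are not rectified), "origin" and "orientation" of the camera in the world. Camera axes: x right, y up, looking along -z (the intrinsics and any distortion apply to the point x, -y, -z); pixel columns grow to the right and rows downward; lengths in m; the calibration is good to about 2 mm. A picture is of the moment at which its call begins.
- hand_in(): hands the job in, once; it reports no verdict.
The state is a dict: "clock": time; "q": joint angles; "joint_velocities": joint speeds; "joint_torque": joint torques, N m; "eef_pos": TCP position; "tool_rot": TCP orientation; "force": force on the tool from outside, world axes, zero at the start; "wrist_torque": the same for the moment, N m; "finger_gap": finger opening in m.
Only numpy, scipy, OpenCV 4.12 (cv2) and the standard library are available. Lean on these libraries where they do the work, as an engineer would, in place of code of your own. Each camera call takes 0.05 s, during which the arm holds its last target. There are 200 camera calls.

TASK

Start the watering of the pot plants: first turn the black dial on the green doser until its red pointer stands at the middle of the yellow tab on the scale. Only then open the red handwheel all the way, a little over one full turn anticlockwise (seen from above) until it meets its stop. The dial must stay on the tab, and the cactus, parcel and trowel must be left where they are.

Things in the scene. Friction and masses are not known exactly. Their poses are not given: they have to be found in the camera images.
- doser: Fixed green box, 160 x 160 mm, 66 mm high, topped by a white round scale plate (152 mm across, face 70 mm above the table, black ticks over 270 degrees). Origin: centre of the underside, on the dial's axis; z up. On its +x side a copper pipe (radius 11 mm, 30 mm high) goes to the table 115 mm from the origin. It stands left or right of the valve, turned up to 0.6 rad.
- dial (a joint): Angle of the dial, rad, 0 to 4.71, growing clockwise seen from above; starts at 0 to 0.8. It turns stiffly (about 0.08 N m) and stays where it is left. At 0 the pointer lies at +135 degrees from the doser's x axis (anticlockwise from above).
- dial_grip (a point): On the dial's vertical axis, 106 mm above the table, a good TCP height. The dial: black disc 72 mm across, 10 mm thick, on the scale plate, with an upright grip bar 70 mm long, 16 mm wide, its top 116 mm above the table; pinch it across the 16 mm. Axes turn with the dial: x along the bar towards the pointer, z up.
- pointer_tip (a point): Outer end of the red pointer, 49 mm from the dial's axis, 6 mm above the scale plate. The pointer also shows as a red line along that half of the bar's top.
- tab_tip (a point): Inner end (middle of its width) of the fixed yellow tab marking the wanted setting, 49 mm from the dial's axis: the pointer tip comes here when set right. The tab is 9 mm wide, 6 mm high, reaches from 50 to 76 mm from the axis on the scale plate, and lies 0.6 to 2.8 rad clockwise of the pointer's start. x points outward.
- wheel (a joint): Angle of the valve's handwheel, rad, 0 (shut) to 6.6 (stop, fully open), growing anticlockwise seen from above; starts at 0 to 0.3. Turns stiffly (about 0.12 N m) and stays where it is left.
- wheel_center (a point): On the handwheel's vertical axis, 140 mm above the table. The red wheel has a rim of radius 60 mm (bar radius 7 mm), top 109 mm above the table, three spokes, and a hub about level with the rim. It stands on a fixed brass valve (foot radius 48 mm); a copper pipe leaves it at 34 mm height and goes to the table 105 mm from the axis.
- handle_grip (a point): On the axis of the revolving black handle of the handwheel, 140 mm above the table, 60 mm from the wheel's axis. The handle is an upright cylinder, 20 mm across, from 110 to 160 mm above the table; it spins freely about its own axis, so it can be held and led round in a circle without turning the gripper.
- cactus: Loose blue flower pot, 110 mm across the rim, 85 mm high, with a cactus up to 153 mm. Origin: centre of the underside. Bystander.
- parcel: Loose cardboard parcel, 130 x 100 x 80 mm high. Origin: centre of the underside. Bystander.
- trowel: Loose garden trowel, 260 mm long, 65 mm wide, 28 mm high, lying flat along its x axis, handle to -x. Origin: on the table under its middle. Bystander.

How it is judged:
By the outcome, as a careful person would: the job done as asked, in the order asked, and still so for the second after the job is handed in, with the robot touching nothing.
It also fails if it takes over 72 s, if anything falls off the work surface, if the arm or the gripper's body presses on something with over 40 N, if the wrist force passes 120 N, or if a joint passes its speed limit or range.

## Working session

There is one attempt and no reset: what is moved stays moved. The work goes in short steps, Python scripts to look and compute and a tool call to move; the robot and the scene stay as the last step left them, time stands still between calls to the robot, and variables do not carry over. Pictures are saved under pics/ and viewed, about 8 in all and at most 12, crops included, and the job is handed in when it is done.

Besides the shell and the picture viewer there is one more tool, called after "Emit:" as a command line: name --argument value ..., lists and objects as JSON in quotes. play_rows: Moves the arm, as the interface text tells. Its arguments: {"type":"object","properties":{"moves":{"type":"array","items":{"type":"object","properties":{"tx":{"type":"number"},"ty":{"type":"number"},"tz":{"type":"number"},"wx":{"type":"number"},"wy":{"type":"number"},"wz":{"type":"number"}}}},"gripper":{"type":"number"},"force":{"type":"number"}},"required":["moves"]}

```bash
mkdir -p pics; cat > h.py <<'E'
from cell import *
import numpy as np, cv2
def intr(im):
    f=im["color"].shape[0]/2/np.tan(np.radians(im["fov_y"])/2)
    return np.array([[f,0,im["cx"]],[0,f,im["cy"]],[0,0,1]]),np.array(im["dist_coeffs"],float)
def to_plane(im,px,z):
    K,d=intr(im); p=cv2.undistortPoints(np.array(px,float).reshape(-1,1,2),K,d).reshape(-1,2)
    r=np.c_[p[:,0],-p[:,1],-np.ones(len(p))]@np.array(im["orientation"]).T
    o=np.array(im["origin"]); return o+r*((z-o[2])/r[:,2])[:,None]
def project(im,P):
    K,d=intr(im); c=(np.array(P,float).reshape(-1,3)-np.array(im["origin"]))@np.array(im["orientation"])
    return cv2.projectPoints(c*[1,-1,-1],np.zeros(3),np.zeros(3),K,d)[0].reshape(-1,2)
E
python3 - <<'E'
from h import *
o=get_obs(); print(o)
for n in("top","scene"):
    im=get_image(n); cv2.imwrite(f"pics/{n}0.png",im["color"]); print(n,im["origin"],im["orientation"],im["fov_y"],im["dist_coeffs"],im["cx"],im["cy"])
E
```

```text
{'clock': 0.0, 'q': array([-1.29168848,  0.6001397 , -0.00259428,  1.60013976,  0.00180583,
        0.94287587, -0.07979189]), 'joint_velocities': array([-0.00051816, -0.00021294,  0.00044834,  0.00014533, -0.00107701,
        0.00025912,  0.00022255]), 'joint_torque': array([ 7.73157444e-05, -7.76477194e+01,  1.56453911e+00, -2.58030957e+01,
        1.21701785e-02,  8.85665067e-03, -4.41259522e-05]), 'eef_pos': array([0.25238275, 0.67918027, 0.24910213]), 'tool_rot': array([[-9.37404488e-01,  3.48242216e-01, -4.30277844e-04],
       [ 3.48242462e-01,  9.37403296e-01, -1.49983323e-03],
       [-1.18961379e-04, -1.55579142e-03, -9.99998783e-01]]), 'force': array([ 0.78482865, -0.55488148,  0.39333358]), 'wrist_torque': array([-0.00812958,  0.01637092,  0.04687256]), 'finger_gap': 0.08547453813182895}
top [0.58363193 0.00259116 1.07804859] [[-0.03071819  0.99667144 -0.0755145 ]
 [-0.99948996 -0.03128909 -0.00638838]
 [-0.00872989  0.07527974  0.99712424]] 57.88289194485021 [-0.0230789  0.         0.         0.         0.       ] 320.9170116938864 199.73670777698356
scene [1.5464104  0.6042904  0.90763315] [[-0.5507496  -0.50295686  0.66611506]
 [ 0.83466481 -0.33482094  0.43729805]
 [ 0.00308722  0.79682453  0.6042029 ]] 45.96921079974222 [0.04479453 0.         0.         0.         0.        ] 310.44791903989596 206.08293002952797
```

View pics/top0.png

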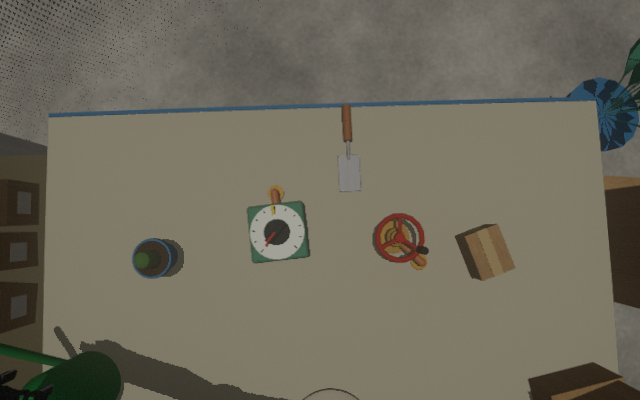

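View pics/scene0.png

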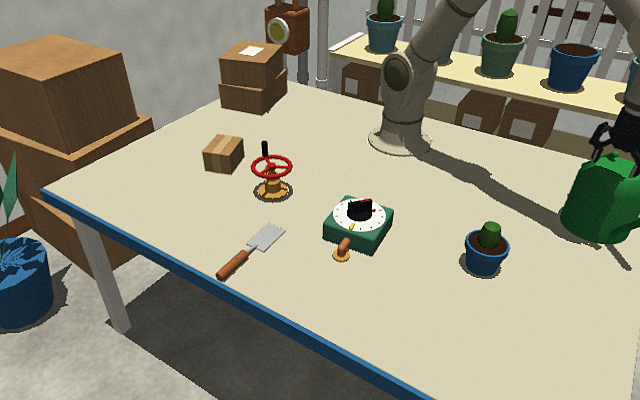

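The top view shows the doser at (277,232), its red pointer to the lower left and its yellow tab near the top at (273,210). The wheel is at (399,238) with the handle at (422,251). The cactus is at (153,258), the parcel at (486,251) and the trowel at (348,160). A green can stands near the start pose, so I'll check its height too.

```bash
cat > m.py <<'E'
from h import *
im=get_image("top"); c=im["color"]; hsv=cv2.cvtColor(c,cv2.COLOR_BGR2HSV)
H,S,V=[hsv[...,i].astype(int) for i in range(3)]
def big(m):
    n,l,s,_=cv2.connectedComponentsWithStats(m.astype(np.uint8)); k=1+np.argmax(s[1:,4]); ys,xs=np.where(l==k); return np.c_[xs,ys]
X,Y=np.meshgrid(range(640),range(400))
box=lambda a,b,w:(abs(X-a)<w)&(abs(Y-b)<w)
# scale plate
p=big((S<50)&(V>150)&box(277,232,40)); e=cv2.fitEllipse(cv2.convexHull(p.astype(np.int32))); C=to_plane(im,[e[0]],.07)[0]
print("plate",e,C)
red=((H<8)|(H>172))&(S>130)&(V>70)
p=big(red&box(277,232,30)); P=to_plane(im,p,.10); print("pointer n",len(p)); 
# pointer tip low at z=.076
d=np.linalg.norm(to_plane(im,p,.076)[:,:2]-C[:2],axis=1); print("pt far",d.max(), to_plane(im,p,.076)[d>d.max()-.006].mean(0))
v=to_plane(im,p[d>d.max()-.008],.076).mean(0)-C; print("pointer ang",np.arctan2(v[1],v[0]))
p=big((H>20)&(H<35)&(S>150)&(V>120)&box(273,210,9)); t=to_plane(im,p,.076); v=t.mean(0)-C; print("tab",len(p),t.mean(0),np.linalg.norm(v[:2]),"ang",np.arctan2(v[1],v[0]))
p=big(red&box(399,238,35)); e=cv2.fitEllipse(cv2.convexHull(p.astype(np.int32))); W=to_plane(im,[e[0]],.104)[0]; print("wheel",e,W)
p=big((V<45)&box(422,251,10)); q=to_plane(im,p,.16); print("handle px",p.mean(0),to_plane(im,[p.mean(0)],.14),len(p)); v=to_plane(im,[p.mean(0)],.14)[0]-W; print(np.linalg.norm(v[:2]),np.arctan2(v[1],v[0]))
D=im["depth"]; print("can depth",D[375,80],D[360,60],D[345,65],D[100,200],D[258,153], to_plane(im,[[80,375]],.2))
g=cv2.resize(np.hstack([c[195:275,235:320],c[195:275,360:445]]),None,fx=4.6,fy=4.6,interpolation=cv2.INTER_CUBIC); cv2.imwrite("pics/crop1.png",g)
E
python3 m.py
```

```text
plate ((276.6921691894531, 231.56564331054688), (52.75011444091797, 53.74995040893555), 16.36050796508789) [0.57510317 0.13471523 0.07      ]
pointer n 25
pt far 0.03655520776589355 [0.5522289  0.15894436 0.076     ]
pointer ang 2.312221862537795
tab 19 [0.63826095 0.14473306 0.076     ] 0.06394734103043653 ang 0.1573054534067949
wheel ((399.3011474609375, 237.59059143066406), (48.42035675048828, 48.77812576293945), 125.95620727539062) [ 0.54918943 -0.19788047  0.104     ]
handle px [419.         249.53333333] [[ 0.5182847  -0.23977384  0.14      ]] 15
0.052059167275565824 -2.206378802228715
can depth 0.9209204 0.98949194 1.055228 1.8732015 0.9495566 [[0.24668968 0.59904375 0.2       ]]
```

View pics/crop1.png

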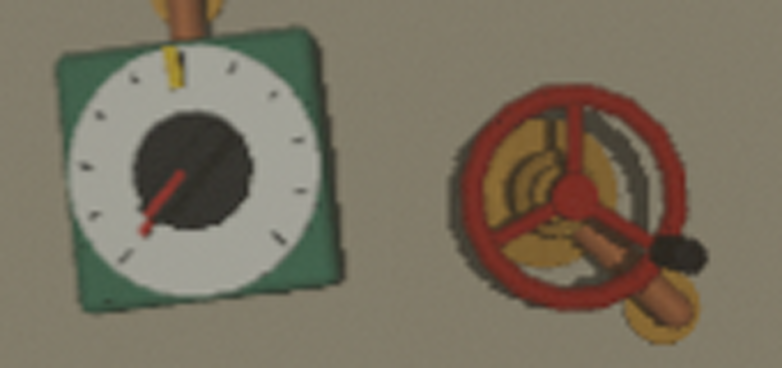

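The crop shows the pointer to the lower left, the tab at the top just left of centre, and the handle at crop (680,255), about original (423,250). Next I'll locate the can, refine the handle and plan the approach to the dial.

```bash
python3 - <<'E'
from h import *
for n in("top","scene"):
    im=get_image(n); c=im["color"]; hsv=cv2.cvtColor(c,cv2.COLOR_BGR2HSV); K,d=intr(im)
    m=(hsv[...,0]>50)&(hsv[...,0]<80)&(hsv[...,1]>120)&(im["depth"]>0); m[:, :]&=True
    ys,xs=np.where(m); sel=(xs<125)&(ys>330) if n=="top" else (xs>555)&(ys>120)
    xs,ys=xs[sel],ys[sel]; u=cv2.undistortPoints(np.c_[xs,ys].astype(float).reshape(-1,1,2),K,d).reshape(-1,2); z=im["depth"][ys,xs]
    P=np.array(im["origin"])+(np.c_[u[:,0],-u[:,1],-np.ones(len(u))]*z[:,None])@np.array(im["orientation"]).T
    print(n,len(P),np.percentile(P,[1,25,50,75,99],axis=0).round(3))
    if n=="top": print("handle",to_plane(im,[[424,250.5]],.16))
im=get_image("wrist"); cv2.imwrite("pics/wrist0.png",im["color"]); print(im["origin"],im["orientation"])
o=get_obs(); R=o["tool_rot"]
print("doser in tool:",R.T@(np.array([.575,.135,.25])-o["eef_pos"]))
E
```

```text
top 2116 [[0.13  0.611 0.03 ]
 [0.194 0.634 0.126]
 [0.217 0.669 0.165]
 [0.24  0.75  0.181]
 [0.312 0.8   0.248]]
handle [[ 0.51685915 -0.24708792  0.16      ]]
scene 5477 [[0.101 0.615 0.004]
 [0.201 0.658 0.073]
 [0.224 0.694 0.128]
 [0.237 0.73  0.178]
 [0.277 0.78  0.222]]
[0.19145844 0.70206001 0.37307101] [[ 3.47535680e-01 -9.05716494e-01 -2.42686184e-01]
 [ 9.37666681e-01  3.35799121e-01  8.95552628e-02]
 [ 3.82128814e-04 -2.58682398e-01  9.65962355e-01]]
doser in tool: [-4.91947392e-01 -3.98044749e-01 -9.61247276e-05]
```

View pics/wrist0.png

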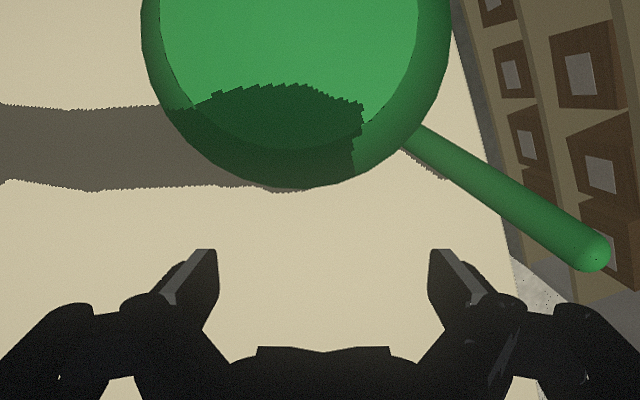

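The can lies behind the gripper, away from the way to the doser, so I'll raise the tool first and then cross to above the dial.

Emit:
play_rows --moves '[{"tz": -0.04}, {"tz": -0.08}, {"tz": -0.08}, {"tx": -0.03, "ty": -0.024, "tz": -0.08, "wz": 0.03}, {"tx": -0.06, "ty": -0.048, "tz": -0.08, "wz": 0.06}, {"tx": -0.09, "ty": -0.072, "tz": -0.08, "wz": 0.09}, {"tx": -0.12, "ty": -0.096, "tz": -0.08, "wz": 0.12}, {"tx": -0.15, "ty": -0.12, "tz": -0.08, "wz": 0.15}, {"tx": -0.18, "ty": -0.145, "tz": -0.08, "wz": 0.18}, {"tx": -0.21, "ty": -0.17, "tz": -0.08, "wz": 0.21}, {"tx": -0.24, "ty": -0.195, "tz": -0.08, "wz": 0.24}, {"tx": -0.27, "ty": -0.22, "tz": -0.08, "wz": 0.27}, {"tx": -0.3, "ty": -0.243, "tz": -0.08, "wz": 0.3}, {"tx": -0.33, "ty": -0.267, "tz": -0.08, "wz": 0.33}, {"tx": -0.36, "ty": -0.291, "tz": -0.08, "wz": 0.36}, {"tx": -0.39, "ty": -0.316, "tz": -0.08, "wz": 0.39}, {"tx": -0.42, "ty": -0.34, "tz": -0.08, "wz": 0.42}, {"tx": -0.45, "ty": -0.364, "tz": -0.07, "wz": 0.43}, {"tx": -0.475, "ty": -0.385, "tz": -0.06, "wz": 0.43}, {"tx": -0.492, "ty": -0.398, "tz": -0.05, "wz": 0.43}]' --gripper 0 --force 60

```text
invalid input at $.moves[0]: expected keys tx, ty, tz, wx, wy, wz
```

Emit:
play_rows --moves '[{}, {}, {}]'

```text
invalid input at $.moves[0]: expected keys tx, ty, tz, wx, wy, wz
```

```bash
python3 - <<'E'
from h import *
im=get_image("wrist"); cv2.imwrite("pics/wrist1.png",im["color"])
o=get_obs(); print(o["clock"],o["q"],o["eef_pos"],o["tool_rot"])
print(project(im,[[.575,.135,.07],[.575,.135,.116]]))
E
```

```text
0.35 [-1.29168376  0.59950885 -0.0025116   1.59958197  0.00180211  0.94289912
 -0.07979679] [0.25252446 0.6794822  0.2497585 ] [[-9.37376290e-01  3.48318368e-01 -6.83712743e-05]
 [ 3.48318367e-01  9.37376212e-01 -3.91258151e-04]
 [-7.21927945e-05 -3.90571085e-04 -9.99999921e-01]]
[[ 48.76703592 513.02450712]
 [ 32.20288512 540.81546596]]
```

View pics/wrist1.png

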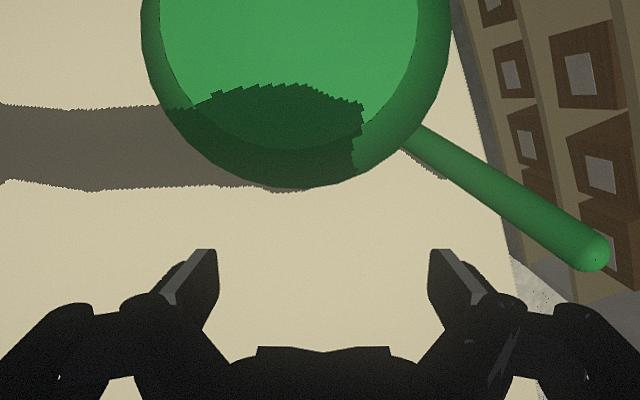

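That was the unchanged view: the move was refused because every key has to be given. I'll resend it with full rows.

Emit:
play_rows --moves '[{"tx": 0, "ty": 0, "tz": -0.04, "wx": 0, "wy": 0, "wz": 0}, {"tx": 0, "ty": 0, "tz": -0.08, "wx": 0, "wy": 0, "wz": 0}, {"tx": -0.03, "ty": -0.024, "tz": -0.08, "wx": 0, "wy": 0, "wz": 0.03}, {"tx": -0.06, "ty": -0.048, "tz": -0.08, "wx": 0, "wy": 0, "wz": 0.06}, {"tx": -0.09, "ty": -0.072, "tz": -0.08, "wx": 0, "wy": 0, "wz": 0.09}, {"tx": -0.12, "ty": -0.096, "tz": -0.08, "wx": 0, "wy": 0, "wz": 0.12}, {"tx": -0.15, "ty": -0.12, "tz": -0.08, "wx": 0, "wy": 0, "wz": 0.15}, {"tx": -0.18, "ty": -0.145, "tz": -0.08, "wx": 0, "wy": 0, "wz": 0.18}, {"tx": -0.21, "ty": -0.17, "tz": -0.08, "wx": 0, "wy": 0, "wz": 0.21}, {"tx": -0.24, "ty": -0.195, "tz": -0.08, "wx": 0, "wy": 0, "wz": 0.24}, {"tx": -0.27, "ty": -0.22, "tz": -0.08, "wx": 0, "wy": 0, "wz": 0.27}, {"tx": -0.3, "ty": -0.243, "tz": -0.08, "wx": 0, "wy": 0, "wz": 0.3}, {"tx": -0.33, "ty": -0.267, "tz": -0.08, "wx": 0, "wy": 0, "wz": 0.33}, {"tx": -0.36, "ty": -0.291, "tz": -0.08, "wx": 0, "wy": 0, "wz": 0.36}, {"tx": -0.39, "ty": -0.316, "tz": -0.08, "wx": 0, "wy": 0, "wz": 0.39}, {"tx": -0.42, "ty": -0.34, "tz": -0.08, "wx": 0, "wy": 0, "wz": 0.42}, {"tx": -0.45, "ty": -0.364, "tz": -0.07, "wx": 0, "wy": 0, "wz": 0.43}, {"tx": -0.475, "ty": -0.385, "tz": -0.06, "wx": 0, "wy": 0, "wz": 0.43}, {"tx": -0.492, "ty": -0.398, "tz": -0.05, "wx": 0, "wy": 0, "wz": 0.43}, {"tx": -0.492, "ty": -0.398, "tz": -0.05, "wx": 0, "wy": 0, "wz": 0.43}]' --gripper 0 --force 60

```text
clock: 2.02
eef_pos: [0.5765, 0.1296, 0.2985]
tool_rot: [[-0.702, 0.712, -0.001], [0.712, 0.702, -0.003], [-0.002, -0.003, -1.0]]
force: [0.4, -1.3, 0.9]
finger_gap: 0.0854
```

Emit:
play_rows --moves '[{"tx": 0, "ty": 0, "tz": 0, "wx": 0, "wy": 0, "wz": 0}, {"tx": 0, "ty": 0, "tz": 0, "wx": 0, "wy": 0, "wz": 0}, {"tx": 0, "ty": 0, "tz": 0, "wx": 0, "wy": 0, "wz": 0}]'

```text
clock: 2.27
eef_pos: [0.5747, 0.1366, 0.3004]
tool_rot: [[-0.708, 0.706, 0.0], [0.706, 0.708, 0.001], [0.0, 0.001, -1.0]]
force: [0.5, 0.6, 0.3]
finger_gap: 0.0856
```

```bash
python3 - <<'E'
from h import *
im=get_image("wrist"); cv2.imwrite("pics/wrist1.png",im["color"])
o=get_obs(); print(o["clock"],o["q"],o["eef_pos"],o["tool_rot"])
print(project(im,[[.575,.135,.07],[.575,.135,.116]]))
E
```

```text
2.3167 [-0.48279866  0.38706497  0.21434983  1.86942438 -0.10380598  0.89514468
  0.56829385] [0.57472871 0.13663046 0.30042691] [[-7.08348736e-01  7.05862507e-01  4.35093590e-04]
 [ 7.05862614e-01  7.08348404e-01  7.13720408e-04]
 [ 1.95590626e-04  8.12679248e-04 -9.99999651e-01]]
[[321.41022807 170.45634766]
 [321.30882746 179.94759203]]
```

View pics/wrist1.png

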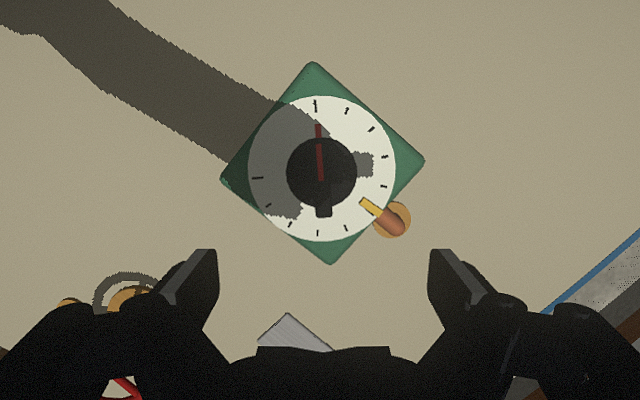

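The wrist view shows the pointer from about (318,124) to (321,180), the tab's inner end near (362,202) and the plate centred near (321,170). I'll measure these in this picture.

```bash
python3 - <<'E'
from h import *
im=get_image("wrist"); c=im["color"]; hsv=cv2.cvtColor(c,cv2.COLOR_BGR2HSV); H,S,V=[hsv[...,i].astype(int) for i in range(3)]
X,Y=np.meshgrid(range(640),range(400)); near=np.hypot(X-321,Y-170)<80
pl=near&(S<60)&(V>60)
h=cv2.convexHull(np.c_[np.where(pl)[::-1]].astype(np.int32)); e=cv2.fitEllipse(h); C=to_plane(im,[e[0]],.07)[0]; print("plate",e,C)
red=near&((H<8)|(H>172))&(S>130); r=np.c_[np.where(red)[::-1]]; print("red n",len(r),r.min(0),r.max(0))
tip=r[r[:,1]<=r[:,1].min()+6]; P=to_plane(im,[[tip[:,0].mean(),r[:,1].min()]],.076)[0]; v=P-C; print("tip",P,np.hypot(*v[:2]),np.arctan2(v[1],v[0]))
top=r[(r[:,1]>140)&(r[:,1]<178)]; T=to_plane(im,top,.117); vx,vy,x0,y0=cv2.fitLine(T[:,:2].astype(np.float32),cv2.DIST_L2,0,.01,.01).ravel(); print("bar line ang",np.arctan2(vy,vx),"dist axis->line",(C[0]-x0)*-vy+(C[1]-y0)*vx)
y=near&(H>20)&(H<35)&(S>150)&(V>120); t=to_plane(im,np.c_[np.where(y)[::-1]],.076); d=np.linalg.norm(t[:,:2]-C[:2],axis=1)
v=t.mean(0)-C; print("tab n",len(t),d.min(),d.max(),np.arctan2(v[1],v[0])); v=t[d<.06].mean(0)-C; print("inner ang",np.arctan2(v[1],v[0]))
o=get_obs(); R=o["tool_rot"]; print("shift",R.T@(np.r_[C[:2],.106]-o["eef_pos"]),"x ang",np.arctan2(R[1,0],R[0,0]))
E
```

```text
plate ((320.4849853515625, 170.95330810546875), (157.56863403320312, 158.2087860107422), 81.90863037109375) [0.57474233 0.13398899 0.07      ]
red n 214 [315 124] [322 180]
tip [0.53896341 0.16547046 0.076     ] 0.04765725833028315 2.4200006199354402
bar line ang -0.7094478 dist axis->line -0.00042729480916160224
tab n 187 0.05101032887990156 0.07621940137166709 0.1723383195777909
inner ang 0.17682356069899222
shift [-0.00182314 -0.00202498  0.1944633 ] x ang 2.3579521686949976
```

Emit:
play_rows --moves '[{"tx": -0.002, "ty": -0.002, "tz": 0.03, "wx": 0, "wy": 0, "wz": -0.07}, {"tx": -0.002, "ty": -0.002, "tz": 0.06, "wx": 0, "wy": 0, "wz": -0.07}, {"tx": -0.002, "ty": -0.002, "tz": 0.09, "wx": 0, "wy": 0, "wz": -0.07}, {"tx": -0.002, "ty": -0.002, "tz": 0.12, "wx": 0, "wy": 0, "wz": -0.07}, {"tx": -0.002, "ty": -0.002, "tz": 0.15, "wx": 0, "wy": 0, "wz": -0.07}, {"tx": -0.002, "ty": -0.002, "tz": 0.17, "wx": 0, "wy": 0, "wz": -0.07}, {"tx": -0.002, "ty": -0.002, "tz": 0.185, "wx": 0, "wy": 0, "wz": -0.07}, {"tx": -0.002, "ty": -0.002, "tz": 0.194, "wx": 0, "wy": 0, "wz": -0.07}, {"tx": -0.002, "ty": -0.002, "tz": 0.194, "wx": 0, "wy": 0, "wz": -0.07}, {"tx": -0.002, "ty": -0.002, "tz": 0.194, "wx": 0, "wy": 0, "wz": -0.07}]'

```text
clock: 3.2
eef_pos: [0.5752, 0.1328, 0.1063]
tool_rot: [[-0.755, 0.656, 0.0], [0.656, 0.755, 0.0], [-0.0, 0.0, -1.0]]
force: [0.2, 0.2, 0.5]
finger_gap: 0.0854
```

Emit:
play_rows --moves '[{"tx": 0, "ty": 0, "tz": 0, "wx": 0, "wy": 0, "wz": 0}, {"tx": 0, "ty": 0, "tz": 0, "wx": 0, "wy": 0, "wz": 0}, {"tx": 0, "ty": 0, "tz": 0, "wx": 0, "wy": 0, "wz": 0}, {"tx": 0, "ty": 0, "tz": 0, "wx": 0, "wy": 0, "wz": 0}, {"tx": 0, "ty": 0, "tz": 0, "wx": 0, "wy": 0, "wz": 0}, {"tx": 0, "ty": 0, "tz": 0, "wx": 0, "wy": 0, "wz": 0}, {"tx": 0, "ty": 0, "tz": 0, "wx": 0, "wy": 0, "wz": 0}, {"tx": 0, "ty": 0, "tz": 0, "wx": 0, "wy": 0, "wz": 0}, {"tx": 0, "ty": 0, "tz": 0, "wx": 0, "wy": 0, "wz": 0}, {"tx": 0, "ty": 0, "tz": 0, "wx": 0, "wy": 0, "wz": 0}]' --gripper 1 --force 60

```text
clock: 4.03
eef_pos: [0.576, 0.133, 0.1066]
tool_rot: [[-0.755, 0.656, 0.002], [0.656, 0.755, 0.001], [-0.001, 0.002, -1.0]]
force: [1.2, 2.4, 5.5]
finger_gap: 0.015
```

Emit:
play_rows --moves '[{"tx": 0, "ty": 0, "tz": 0, "wx": 0, "wy": 0, "wz": 0.03}, {"tx": 0, "ty": 0, "tz": 0, "wx": 0, "wy": 0, "wz": 0.1}, {"tx": 0, "ty": 0, "tz": 0, "wx": 0, "wy": 0, "wz": 0.18}, {"tx": 0, "ty": 0, "tz": 0, "wx": 0, "wy": 0, "wz": 0.26}, {"tx": 0, "ty": 0, "tz": 0, "wx": 0, "wy": 0, "wz": 0.34}, {"tx": 0, "ty": 0, "tz": 0, "wx": 0, "wy": 0, "wz": 0.42}, {"tx": 0, "ty": 0, "tz": 0, "wx": 0, "wy": 0, "wz": 0.5}, {"tx": 0, "ty": 0, "tz": 0, "wx": 0, "wy": 0, "wz": 0.58}, {"tx": 0, "ty": 0, "tz": 0, "wx": 0, "wy": 0, "wz": 0.66}, {"tx": 0, "ty": 0, "tz": 0, "wx": 0, "wy": 0, "wz": 0.74}, {"tx": 0, "ty": 0, "tz": 0, "wx": 0, "wy": 0, "wz": 0.82}, {"tx": 0, "ty": 0, "tz": 0, "wx": 0, "wy": 0, "wz": 0.9}, {"tx": 0, "ty": 0, "tz": 0, "wx": 0, "wy": 0, "wz": 0.98}, {"tx": 0, "ty": 0, "tz": 0, "wx": 0, "wy": 0, "wz": 1.06}, {"tx": 0, "ty": 0, "tz": 0, "wx": 0, "wy": 0, "wz": 1.14}, {"tx": 0, "ty": 0, "tz": 0, "wx": 0, "wy": 0, "wz": 1.2}, {"tx": 0, "ty": 0, "tz": 0, "wx": 0, "wy": 0, "wz": 1.2}]'

```text
clock: 5.45
eef_pos: [0.5752, 0.1329, 0.1066]
tool_rot: [[0.341, 0.94, 0.0], [0.94, -0.341, 0.001], [0.001, -0.0, -1.0]]
force: [-1.3, 1.9, 9.0]
finger_gap: 0.015
```

Emit:
play_rows --moves '[{"tx": 0, "ty": 0, "tz": 0, "wx": 0, "wy": 0, "wz": 0.03}, {"tx": 0, "ty": 0, "tz": 0, "wx": 0, "wy": 0, "wz": 0.1}, {"tx": 0, "ty": 0, "tz": 0, "wx": 0, "wy": 0, "wz": 0.18}, {"tx": 0, "ty": 0, "tz": 0, "wx": 0, "wy": 0, "wz": 0.26}, {"tx": 0, "ty": 0, "tz": 0, "wx": 0, "wy": 0, "wz": 0.34}, {"tx": 0, "ty": 0, "tz": 0, "wx": 0, "wy": 0, "wz": 0.42}, {"tx": 0, "ty": 0, "tz": 0, "wx": 0, "wy": 0, "wz": 0.5}, {"tx": 0, "ty": 0, "tz": 0, "wx": 0, "wy": 0, "wz": 0.58}, {"tx": 0, "ty": 0, "tz": 0, "wx": 0, "wy": 0, "wz": 0.66}, {"tx": 0, "ty": 0, "tz": 0, "wx": 0, "wy": 0, "wz": 0.74}, {"tx": 0, "ty": 0, "tz": 0, "wx": 0, "wy": 0, "wz": 0.82}, {"tx": 0, "ty": 0, "tz": 0, "wx": 0, "wy": 0, "wz": 0.9}, {"tx": 0, "ty": 0, "tz": 0, "wx": 0, "wy": 0, "wz": 0.97}, {"tx": 0, "ty": 0, "tz": 0, "wx": 0, "wy": 0, "wz": 1.03}, {"tx": 0, "ty": 0, "tz": 0, "wx": 0, "wy": 0, "wz": 1.05}, {"tx": 0, "ty": 0, "tz": 0, "wx": 0, "wy": 0, "wz": 1.05}, {"tx": 0, "ty": 0, "tz": 0, "wx": 0, "wy": 0, "wz": 1.05}, {"tx": 0, "ty": 0, "tz": 0, "wx": 0, "wy": 0, "wz": 1.05}]'

```text
clock: 6.95
eef_pos: [0.5748, 0.1334, 0.1066]
tool_rot: [[0.984, 0.175, -0.001], [0.175, -0.984, 0.002], [-0.0, -0.002, -1.0]]
force: [-2.7, 4.1, 11.2]
finger_gap: 0.015
```

```bash
python3 - <<'E'
from h import *
im=get_image("wrist"); cv2.imwrite("pics/wrist2.png",im["color"])
o=get_obs(); R=o["tool_rot"]; print(o["clock"],o["q"],o["eef_pos"],"x ang",np.arctan2(R[1,0],R[0,0]),o["finger_gap"])
E
```

```text
7.0 [-0.78833092  0.76459127  0.74355423  2.05636985 -0.86634465  0.66607289
 -0.85016768] [0.57471267 0.13347027 0.10660714] x ang 0.17637783505369578 0.015203542955787682
```

View pics/wrist2.png

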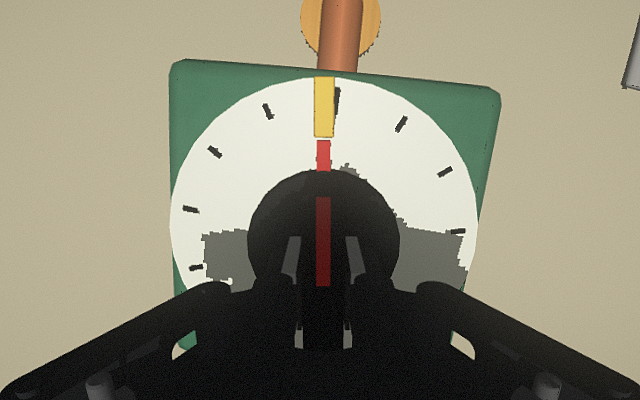

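The pointer (column 323) is in line with the tab (columns 315–334, middle 324). I'll release, lift straight up and check the setting.

Emit:
play_rows --moves '[{"tx": 0, "ty": 0, "tz": 0, "wx": 0, "wy": 0, "wz": 0}, {"tx": 0, "ty": 0, "tz": 0, "wx": 0, "wy": 0, "wz": 0}, {"tx": 0, "ty": 0, "tz": 0, "wx": 0, "wy": 0, "wz": 0}, {"tx": 0, "ty": 0, "tz": 0, "wx": 0, "wy": 0, "wz": 0}, {"tx": 0, "ty": 0, "tz": 0, "wx": 0, "wy": 0, "wz": 0}, {"tx": 0, "ty": 0, "tz": 0, "wx": 0, "wy": 0, "wz": 0}, {"tx": 0, "ty": 0, "tz": -0.01, "wx": 0, "wy": 0, "wz": 0}, {"tx": 0, "ty": 0, "tz": -0.03, "wx": 0, "wy": 0, "wz": 0}, {"tx": 0, "ty": 0, "tz": -0.06, "wx": 0, "wy": 0, "wz": 0}, {"tx": 0, "ty": 0, "tz": -0.09, "wx": 0, "wy": 0, "wz": 0}, {"tx": 0, "ty": 0, "tz": -0.12, "wx": 0, "wy": 0, "wz": 0}, {"tx": 0, "ty": 0, "tz": -0.15, "wx": 0, "wy": 0, "wz": 0}, {"tx": 0, "ty": 0, "tz": -0.18, "wx": 0, "wy": 0, "wz": 0}, {"tx": 0, "ty": 0, "tz": -0.194, "wx": 0, "wy": 0, "wz": 0}, {"tx": 0, "ty": 0, "tz": -0.194, "wx": 0, "wy": 0, "wz": 0}, {"tx": 0, "ty": 0, "tz": -0.194, "wx": 0, "wy": 0, "wz": 0}]' --gripper 0

```text
clock: 8.33
eef_pos: [0.5751, 0.1323, 0.3009]
tool_rot: [[0.985, 0.175, 0.001], [0.175, -0.985, 0.001], [0.001, -0.001, -1.0]]
force: [-0.1, -0.5, -0.6]
finger_gap: 0.0856
```

```bash
cat > dial.py <<'E'
from h import *
im=get_image("wrist"); c=im["color"]; hsv=cv2.cvtColor(c,cv2.COLOR_BGR2HSV); H,S,V=[hsv[...,i].astype(int) for i in range(3)]
C=np.array([.5748,.1340]); X,Y=np.meshgrid(range(640),range(400)); p=project(im,[[*C,.08]])[0]; near=np.hypot(X-p[0],Y-p[1])<85
def ang(m,z,lo,hi):
    t=to_plane(im,np.c_[np.where(m)[::-1]],z)[:,:2]; d=np.linalg.norm(t-C,axis=1); t=t[(d>lo)&(d<hi)]; v=t.mean(0)-C; return len(t),np.arctan2(v[1],v[0])
red=near&((H<8)|(H>172))&(S>130); yel=near&(H>20)&(H<35)&(S>150)&(V>80)
print("pointer",ang(red,.076,.037,.05),"bar",ang(red,.117,.008,.036),"tab",ang(yel,.076,.05,.077))
o=get_obs(); R=o["tool_rot"]; print(o["clock"],o["q"],o["eef_pos"],np.arctan2(R[1,0],R[0,0]))
print("to handle",R.T@(np.array([.517,-.247,.30])-o["eef_pos"]),"to wheel",R.T@(np.array([.549,-.198,.30])-o["eef_pos"]))
E
python3 dial.py
```

```text
pointer (69, np.float64(0.16361829830123187)) bar (137, np.float64(0.16098224865614297)) tab (174, np.float64(0.1622238285171832))
8.3833 [-0.9757493   0.5593989   1.02657536  1.89948992 -0.56713023  1.00826333
 -1.09224634] [0.57466391 0.13248429 0.2999204 ] 0.1759882501788247
to handle [-1.23213817e-01  3.63526833e-01 -2.42642933e-04] to wheel [-8.31291104e-02  3.20886288e-01 -2.27791086e-04]
```

The pointer stands at 0.162 rad and the tab at 0.162 rad. Now to the wheel, turning the wrist back to a natural pose on the way.

Emit:
play_rows --moves '[{"tx": -0.005, "ty": 0.02, "tz": 0, "wx": 0, "wy": 0, "wz": -0.06}, {"tx": -0.012, "ty": 0.045, "tz": 0, "wx": 0, "wy": 0, "wz": -0.14}, {"tx": -0.018, "ty": 0.07, "tz": 0, "wx": 0, "wy": 0, "wz": -0.22}, {"tx": -0.025, "ty": 0.095, "tz": 0, "wx": 0, "wy": 0, "wz": -0.3}, {"tx": -0.031, "ty": 0.12, "tz": 0, "wx": 0, "wy": 0, "wz": -0.38}, {"tx": -0.038, "ty": 0.145, "tz": 0, "wx": 0, "wy": 0, "wz": -0.46}, {"tx": -0.044, "ty": 0.17, "tz": 0, "wx": 0, "wy": 0, "wz": -0.54}, {"tx": -0.05, "ty": 0.195, "tz": 0, "wx": 0, "wy": 0, "wz": -0.62}, {"tx": -0.057, "ty": 0.22, "tz": 0, "wx": 0, "wy": 0, "wz": -0.7}, {"tx": -0.064, "ty": 0.245, "tz": 0, "wx": 0, "wy": 0, "wz": -0.78}, {"tx": -0.07, "ty": 0.27, "tz": 0, "wx": 0, "wy": 0, "wz": -0.86}, {"tx": -0.076, "ty": 0.295, "tz": 0, "wx": 0, "wy": 0, "wz": -0.92}, {"tx": -0.081, "ty": 0.312, "tz": 0, "wx": 0, "wy": 0, "wz": -0.96}, {"tx": -0.083, "ty": 0.321, "tz": 0, "wx": 0, "wy": 0, "wz": -0.97}, {"tx": -0.083, "ty": 0.321, "tz": 0, "wx": 0, "wy": 0, "wz": -0.97}, {"tx": -0.083, "ty": 0.321, "tz": 0, "wx": 0, "wy": 0, "wz": -0.97}, {"tx": -0.083, "ty": 0.321, "tz": 0, "wx": 0, "wy": 0, "wz": -0.97}]'

```text
clock: 9.8
eef_pos: [0.5497, -0.1967, 0.2993]
tool_rot: [[0.412, 0.911, -0.001], [0.911, -0.412, 0.001], [0.0, -0.001, -1.0]]
force: [-0.2, 0.1, -0.2]
finger_gap: 0.0855
```

```bash
python3 - <<'E'
from h import *
im=get_image("wrist"); cv2.imwrite("pics/wrist3.png",im["color"]); c=im["color"]; hsv=cv2.cvtColor(c,cv2.COLOR_BGR2HSV); H,S,V=[hsv[...,i].astype(int) for i in range(3)]
X,Y=np.meshgrid(range(640),range(400)); p=project(im,[[.549,-.198,.104]])[0]; near=np.hypot(X-p[0],Y-p[1])<100
red=near&((H<8)|(H>172))&(S>130); e=cv2.fitEllipse(cv2.convexHull(np.c_[np.where(red)[::-1]].astype(np.int32))); W=to_plane(im,[e[0]],.104)[0]; print("wheel",e,W)
print("handle pred px",project(im,[[.517,-.247,.16],[.517,-.247,.11]]))
o=get_obs(); R=o["tool_rot"]; print(o["clock"],o["q"],o["eef_pos"],np.arctan2(R[1,0],R[0,0]))
E
```

```text
wheel ((325.3533935546875, 174.75982666015625), (139.40420532226562, 141.9718780517578), 90.29692840576172) [ 0.55244347 -0.19610133  0.104     ]
handle pred px [[311.67992112 261.75149063]
 [313.31127098 239.01824793]]
9.85 [-0.23559389  0.44404621  0.70027908  1.90318918 -0.35527831  0.92192816
  0.21204582] [ 0.54981898 -0.19652273  0.29948251] 1.147044272867239
```

View pics/wrist3.png

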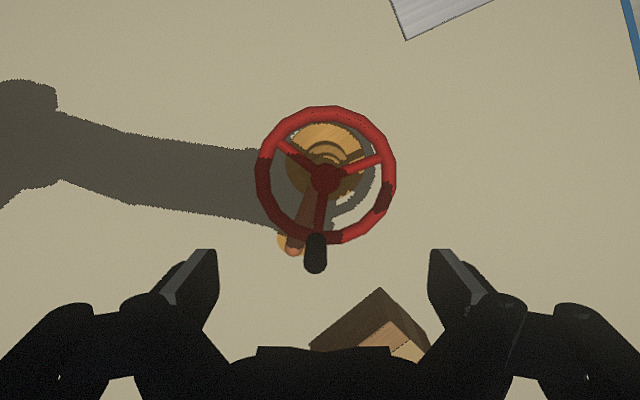

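The wheel fills (257–397, 106–245) around (326,175), and the handle runs from its foot near (316,240) to its top near (315,262). I'll turn these into a handle position and the wheel angle.

```bash
python3 - <<'E'
from h import *
im=get_image("wrist"); c=im["color"]; V=c.max(2)
X,Y=np.meshgrid(range(640),range(400)); m=(V<50)&(abs(X-316)<22)&(Y>228)&(Y<280)
n,l,s,ce=cv2.connectedComponentsWithStats(m.astype(np.uint8)); k=1+np.argmax(s[1:,4]); print(s[k],ce[k])
x=ce[k][0]; lo=s[k][1]+s[k][3]
# far edge of the top (radius 10mm) and blob middle (~z .135)
a=to_plane(im,[ce[k]],.137)[0]; b=to_plane(im,[[x,lo-1]],.16)[0]
o=get_obs(); R=o["tool_rot"]; b=b+.010*R[:,0]; h=(a+b)/2
print("mid",a,"top",b)
for W in([.5524,-.1961],[.549,-.198]):
    v=h[:2]-W; print(np.hypot(*v),np.arctan2(v[1],v[0]))
h[2]=.14; print("shift",h,R.T@(h-o["eef_pos"]))
E
```

```text
[304 233  22  41 778] [314.96401028 253.00642674]
mid [ 0.51812378 -0.25007465  0.137     ] top [ 0.51949418 -0.24813984  0.16000296]
0.06275447676018905 -2.1356318340109364
0.05935863791100998 -2.104378142102783
shift [ 0.51880898 -0.24910724  0.14      ] [-0.06069938 -0.00659144  0.15961047]
```

Emit:
play_rows --moves '[{"tx": -0.03, "ty": -0.003, "tz": 0, "wx": 0, "wy": 0, "wz": 0}, {"tx": -0.061, "ty": -0.007, "tz": 0, "wx": 0, "wy": 0, "wz": 0}, {"tx": -0.061, "ty": -0.007, "tz": 0.03, "wx": 0, "wy": 0, "wz": 0}, {"tx": -0.061, "ty": -0.007, "tz": 0.06, "wx": 0, "wy": 0, "wz": 0}, {"tx": -0.061, "ty": -0.007, "tz": 0.09, "wx": 0, "wy": 0, "wz": 0}, {"tx": -0.061, "ty": -0.007, "tz": 0.12, "wx": 0, "wy": 0, "wz": 0}, {"tx": -0.061, "ty": -0.007, "tz": 0.145, "wx": 0, "wy": 0, "wz": 0}, {"tx": -0.061, "ty": -0.007, "tz": 0.16, "wx": 0, "wy": 0, "wz": 0}, {"tx": -0.061, "ty": -0.007, "tz": 0.16, "wx": 0, "wy": 0, "wz": 0}, {"tx": -0.061, "ty": -0.007, "tz": 0.16, "wx": 0, "wy": 0, "wz": 0}, {"tx": -0.061, "ty": -0.007, "tz": 0.16, "wx": 0, "wy": 0, "wz": 0}]'

```text
clock: 10.82
eef_pos: [0.5187, -0.2508, 0.1409]
tool_rot: [[0.412, 0.911, 0.001], [0.911, -0.412, -0.001], [-0.0, 0.001, -1.0]]
force: [0.1, -1.2, 0.0]
finger_gap: 0.0855
```

Emit:
play_rows --moves '[{"tx": 0, "ty": 0, "tz": 0, "wx": 0, "wy": 0, "wz": 0}, {"tx": 0, "ty": 0, "tz": 0, "wx": 0, "wy": 0, "wz": 0}, {"tx": 0, "ty": 0, "tz": 0, "wx": 0, "wy": 0, "wz": 0}, {"tx": 0, "ty": 0, "tz": 0, "wx": 0, "wy": 0, "wz": 0}, {"tx": 0, "ty": 0, "tz": 0, "wx": 0, "wy": 0, "wz": 0}, {"tx": 0, "ty": 0, "tz": 0, "wx": 0, "wy": 0, "wz": 0}, {"tx": 0, "ty": 0, "tz": 0, "wx": 0, "wy": 0, "wz": 0}, {"tx": 0, "ty": 0, "tz": 0, "wx": 0, "wy": 0, "wz": 0}, {"tx": 0, "ty": 0, "tz": 0, "wx": 0, "wy": 0, "wz": 0}, {"tx": 0, "ty": 0, "tz": 0, "wx": 0, "wy": 0, "wz": 0}]' --gripper 1 --force 40

```text
clock: 11.65
eef_pos: [0.5181, -0.251, 0.1404]
tool_rot: [[0.412, 0.911, 0.001], [0.911, -0.412, 0.0], [0.0, 0.0, -1.0]]
force: [0.1, -0.0, 5.6]
finger_gap: 0.0191
```

```bash
cat > circ.py <<'E'
# rows for a circle: python3 circ.py cx cy start_angle total n
from h import *
import sys
cx,cy,t,n=*map(float,sys.argv[1:4]),int(sys.argv[4])
o=get_obs(); R=o["tool_rot"]; p=o["eef_pos"]; v=p[:2]-[cx,cy]; r=np.hypot(*v); a=np.arctan2(v[1],v[0])
print("clock",o["clock"],"r",r,"a",a,"pos",p,"force",o["force"],"tau",o["wrist_torque"],"gap",o["finger_gap"],"q",o["q"].round(2))
for i in range(1,n+1):
    b=a+t*i/n; w=np.array([cx+.06*np.cos(b)-p[0],cy+.06*np.sin(b)-p[1],0]); print((R.T@w)[:2].round(3),end=" ")
E
python3 circ.py .5505 -.197 1.8 18
```

```text
clock 11.65 r 0.06297339597020693 a -2.1107833756276513 pos [ 0.51812381 -0.25101325  0.14041685] force [ 1.05420245e-01 -2.67171933e-03  5.55153871e+00] tau [0.27818351 0.16154598 0.01681737] gap 0.01911566311158974 q [ 0.01  0.63  0.52  2.06 -0.55  0.59  0.49]
[0.003 0.006] [0.003 0.012] [0.004 0.018] [0.005 0.024] [0.007 0.03 ] [0.009 0.035] [0.013 0.04 ] [0.016 0.045] [0.02 0.05] [0.025 0.054] [0.029 0.057] [0.035 0.06 ] [0.04  0.063] [0.046 0.065] [0.051 0.066] [0.057 0.067] [0.063 0.067] [0.069 0.067]
```

The handle is held (gap 19 mm), with the tool about 3 mm outside its radius. I'll shift the circle's centre by that amount so the tool doesn't pull radially.

```bash
python3 circ.py .5493 -.1997 1.8 18
```

```text
clock 11.65 r 0.060041687239927435 a -2.1167605713121547 pos [ 0.51812381 -0.25101325  0.14041685] force [ 1.05420245e-01 -2.67171933e-03  5.55153871e+00] tau [0.27818351 0.16154598 0.01681737] gap 0.01911566311158974 q [ 0.01  0.63  0.52  2.06 -0.55  0.59  0.49]
[-0.     0.006] [-0.     0.012] [0.001 0.018] [0.002 0.024] [0.004 0.029] [0.006 0.035] [0.009 0.04 ] [0.013 0.045] [0.017 0.049] [0.021 0.053] [0.026 0.057] [0.031 0.06 ] [0.037 0.063] [0.042 0.065] [0.048 0.066] [0.054 0.067] [0.06  0.067] [0.066 0.067]
```

Emit:
play_rows --moves '[{"tx": 0, "ty": 0.006, "tz": 0, "wx": 0, "wy": 0, "wz": 0}, {"tx": 0, "ty": 0.012, "tz": 0, "wx": 0, "wy": 0, "wz": 0}, {"tx": 0.001, "ty": 0.018, "tz": 0, "wx": 0, "wy": 0, "wz": 0}, {"tx": 0.002, "ty": 0.024, "tz": 0, "wx": 0, "wy": 0, "wz": 0}, {"tx": 0.004, "ty": 0.029, "tz": 0, "wx": 0, "wy": 0, "wz": 0}, {"tx": 0.006, "ty": 0.035, "tz": 0, "wx": 0, "wy": 0, "wz": 0}, {"tx": 0.009, "ty": 0.04, "tz": 0, "wx": 0, "wy": 0, "wz": 0}, {"tx": 0.013, "ty": 0.045, "tz": 0, "wx": 0, "wy": 0, "wz": 0}, {"tx": 0.017, "ty": 0.049, "tz": 0, "wx": 0, "wy": 0, "wz": 0}, {"tx": 0.021, "ty": 0.053, "tz": 0, "wx": 0, "wy": 0, "wz": 0}, {"tx": 0.026, "ty": 0.057, "tz": 0, "wx": 0, "wy": 0, "wz": 0}, {"tx": 0.031, "ty": 0.06, "tz": 0, "wx": 0, "wy": 0, "wz": 0}, {"tx": 0.037, "ty": 0.063, "tz": 0, "wx": 0, "wy": 0, "wz": 0}, {"tx": 0.042, "ty": 0.065, "tz": 0, "wx": 0, "wy": 0, "wz": 0}, {"tx": 0.048, "ty": 0.066, "tz": 0, "wx": 0, "wy": 0, "wz": 0}, {"tx": 0.054, "ty": 0.067, "tz": 0, "wx": 0, "wy": 0, "wz": 0}, {"tx": 0.06, "ty": 0.067, "tz": 0, "wx": 0, "wy": 0, "wz": 0}, {"tx": 0.066, "ty": 0.067, "tz": 0, "wx": 0, "wy": 0, "wz": 0}, {"tx": 0.066, "ty": 0.067, "tz": 0, "wx": 0, "wy": 0, "wz": 0}]'

```text
clock: 13.23
eef_pos: [0.6078, -0.2168, 0.1404]
tool_rot: [[0.411, 0.912, 0.002], [0.912, -0.411, 0.001], [0.001, 0.001, -1.0]]
force: [2.9, 0.6, 6.8]
finger_gap: 0.0191
```

```bash
python3 circ.py .5493 -.1997 1.9 19
```

```text
clock 13.2333 r 0.060973238464610814 a -0.28393984968719327 pos [ 0.60783182 -0.21678104  0.14043558] force [2.92233987 0.60548969 6.77993637] tau [ 0.16680366 -0.67311499 -0.00176912] gap 0.01912355422231293 q [-0.09  0.7   0.54  1.9  -0.55  0.69  0.36]
[ 0.006 -0.002] [ 0.012 -0.004] [ 0.017 -0.006] [ 0.022 -0.009] [ 0.027 -0.012] [ 0.032 -0.016] [ 0.036 -0.02 ] [ 0.04  -0.025] [ 0.043 -0.03 ] [ 0.046 -0.035] [ 0.048 -0.041] [ 0.05  -0.047] [ 0.051 -0.053] [ 0.052 -0.058] [ 0.051 -0.064] [ 0.051 -0.07 ] [ 0.049 -0.076] [ 0.048 -0.082] [ 0.045 -0.087]
```

Emit:
play_rows --moves '[{"tx": 0.006, "ty": -0.002, "tz": 0, "wx": 0, "wy": 0, "wz": 0}, {"tx": 0.012, "ty": -0.004, "tz": 0, "wx": 0, "wy": 0, "wz": 0}, {"tx": 0.017, "ty": -0.006, "tz": 0, "wx": 0, "wy": 0, "wz": 0}, {"tx": 0.022, "ty": -0.009, "tz": 0, "wx": 0, "wy": 0, "wz": 0}, {"tx": 0.027, "ty": -0.012, "tz": 0, "wx": 0, "wy": 0, "wz": 0}, {"tx": 0.032, "ty": -0.016, "tz": 0, "wx": 0, "wy": 0, "wz": 0}, {"tx": 0.036, "ty": -0.02, "tz": 0, "wx": 0, "wy": 0, "wz": 0}, {"tx": 0.04, "ty": -0.025, "tz": 0, "wx": 0, "wy": 0, "wz": 0}, {"tx": 0.043, "ty": -0.03, "tz": 0, "wx": 0, "wy": 0, "wz": 0}, {"tx": 0.046, "ty": -0.035, "tz": 0, "wx": 0, "wy": 0, "wz": 0}, {"tx": 0.048, "ty": -0.041, "tz": 0, "wx": 0, "wy": 0, "wz": 0}, {"tx": 0.05, "ty": -0.047, "tz": 0, "wx": 0, "wy": 0, "wz": 0}, {"tx": 0.051, "ty": -0.053, "tz": 0, "wx": 0, "wy": 0, "wz": 0}, {"tx": 0.052, "ty": -0.058, "tz": 0, "wx": 0, "wy": 0, "wz": 0}, {"tx": 0.051, "ty": -0.064, "tz": 0, "wx": 0, "wy": 0, "wz": 0}, {"tx": 0.051, "ty": -0.07, "tz": 0, "wx": 0, "wy": 0, "wz": 0}, {"tx": 0.049, "ty": -0.076, "tz": 0, "wx": 0, "wy": 0, "wz": 0}, {"tx": 0.048, "ty": -0.082, "tz": 0, "wx": 0, "wy": 0, "wz": 0}, {"tx": 0.045, "ty": -0.087, "tz": 0, "wx": 0, "wy": 0, "wz": 0}, {"tx": 0.045, "ty": -0.087, "tz": 0, "wx": 0, "wy": 0, "wz": 0}]'

```text
clock: 14.9
eef_pos: [0.5451, -0.1404, 0.1404]
tool_rot: [[0.412, 0.911, 0.0], [0.911, -0.412, 0.001], [0.001, -0.0, -1.0]]
force: [-2.7, -1.1, 8.8]
finger_gap: 0.0191
```

```bash
python3 circ.py .5493 -.1997 1.9 19
```

```text
clock 14.9 r 0.059408536006007116 a 1.6412308214517237 pos [ 0.54511905 -0.14043877  0.14036845] force [-2.69781189 -1.13570993  8.83121227] tau [-0.19846804  0.36265204  0.00435111] gap 0.01905272012762235 q [-0.21  0.62  0.54  2.09 -0.58  0.58  0.32]
[-0.003 -0.005] [-0.006 -0.01 ] [-0.01  -0.015] [-0.015 -0.019] [-0.02  -0.022] [-0.025 -0.025] [-0.03  -0.028] [-0.036 -0.03 ] [-0.042 -0.031] [-0.048 -0.032] [-0.054 -0.032] [-0.06  -0.031] [-0.066 -0.03 ] [-0.071 -0.029] [-0.077 -0.026] [-0.082 -0.024] [-0.087 -0.02 ] [-0.092 -0.017] [-0.096 -0.013]
```

Emit:
play_rows --moves '[{"tx": -0.003, "ty": -0.005, "tz": 0, "wx": 0, "wy": 0, "wz": 0}, {"tx": -0.006, "ty": -0.01, "tz": 0, "wx": 0, "wy": 0, "wz": 0}, {"tx": -0.01, "ty": -0.015, "tz": 0, "wx": 0, "wy": 0, "wz": 0}, {"tx": -0.015, "ty": -0.019, "tz": 0, "wx": 0, "wy": 0, "wz": 0}, {"tx": -0.02, "ty": -0.022, "tz": 0, "wx": 0, "wy": 0, "wz": 0}, {"tx": -0.025, "ty": -0.025, "tz": 0, "wx": 0, "wy": 0, "wz": 0}, {"tx": -0.03, "ty": -0.028, "tz": 0, "wx": 0, "wy": 0, "wz": 0}, {"tx": -0.036, "ty": -0.03, "tz": 0, "wx": 0, "wy": 0, "wz": 0}, {"tx": -0.042, "ty": -0.031, "tz": 0, "wx": 0, "wy": 0, "wz": 0}, {"tx": -0.048, "ty": -0.032, "tz": 0, "wx": 0, "wy": 0, "wz": 0}, {"tx": -0.054, "ty": -0.032, "tz": 0, "wx": 0, "wy": 0, "wz": 0}, {"tx": -0.06, "ty": -0.031, "tz": 0, "wx": 0, "wy": 0, "wz": 0}, {"tx": -0.066, "ty": -0.03, "tz": 0, "wx": 0, "wy": 0, "wz": 0}, {"tx": -0.071, "ty": -0.029, "tz": 0, "wx": 0, "wy": 0, "wz": 0}, {"tx": -0.077, "ty": -0.026, "tz": 0, "wx": 0, "wy": 0, "wz": 0}, {"tx": -0.082, "ty": -0.024, "tz": 0, "wx": 0, "wy": 0, "wz": 0}, {"tx": -0.087, "ty": -0.02, "tz": 0, "wx": 0, "wy": 0, "wz": 0}, {"tx": -0.092, "ty": -0.017, "tz": 0, "wx": 0, "wy": 0, "wz": 0}, {"tx": -0.096, "ty": -0.013, "tz": 0, "wx": 0, "wy": 0, "wz": 0}, {"tx": -0.096, "ty": -0.013, "tz": 0, "wx": 0, "wy": 0, "wz": 0}]'

```text
clock: 16.57
eef_pos: [0.4948, -0.2232, 0.1404]
tool_rot: [[0.412, 0.911, 0.001], [0.911, -0.412, 0.001], [0.001, 0.0, -1.0]]
force: [-0.3, -1.6, 9.5]
finger_gap: 0.0188
```

```bash
python3 circ.py .5493 -.1997 1.1 11
```

```text
clock 16.5667 r 0.0593859225960088 a -2.7347677760385447 pos [ 0.49476105 -0.22319873  0.14035178] force [-0.29687716 -1.61475408  9.51146003] tau [-0.36196874 -0.09269238 -0.01130155] gap 0.01884492792216206 q [-0.02  0.59  0.51  2.14 -0.56  0.54  0.48]
[-0.004  0.004] [-0.008  0.009] [-0.01   0.014] [-0.013  0.02 ] [-0.014  0.026] [-0.016  0.032] [-0.016  0.038] [-0.016  0.044] [-0.015  0.05 ] [-0.014  0.055] [-0.012  0.061]
```

Emit:
play_rows --moves '[{"tx": -0.004, "ty": 0.004, "tz": 0, "wx": 0, "wy": 0, "wz": 0}, {"tx": -0.008, "ty": 0.009, "tz": 0, "wx": 0, "wy": 0, "wz": 0}, {"tx": -0.01, "ty": 0.014, "tz": 0, "wx": 0, "wy": 0, "wz": 0}, {"tx": -0.013, "ty": 0.02, "tz": 0, "wx": 0, "wy": 0, "wz": 0}, {"tx": -0.014, "ty": 0.026, "tz": 0, "wx": 0, "wy": 0, "wz": 0}, {"tx": -0.016, "ty": 0.032, "tz": 0, "wx": 0, "wy": 0, "wz": 0}, {"tx": -0.016, "ty": 0.035, "tz": 0, "wx": 0, "wy": 0, "wz": 0}, {"tx": -0.016, "ty": 0.035, "tz": 0, "wx": 0, "wy": 0, "wz": 0}, {"tx": -0.016, "ty": 0.035, "tz": 0, "wx": 0, "wy": 0, "wz": 0}]'

```text
clock: 17.32
eef_pos: [0.52, -0.2521, 0.1404]
tool_rot: [[0.412, 0.911, 0.001], [0.911, -0.412, 0.001], [0.001, 0.0, -1.0]]
force: [0.7, -1.4, 9.0]
finger_gap: 0.0191
```

```bash
python3 circ.py .5493 -.1997 .5 10
```

```text
clock 17.3167 r 0.060057618416447626 a -2.080936022973674 pos [ 0.51997392 -0.25211086  0.14037152] force [ 0.68791735 -1.40335585  8.95537813] tau [-0.26888453 -0.03642415  0.02424882] gap 0.019085425877164473 q [ 0.01  0.63  0.52  2.06 -0.55  0.59  0.49]
[-0.     0.003] [-0.     0.006] [-0.     0.009] [0.    0.012] [0.001 0.015] [0.001 0.018] [0.002 0.021] [0.003 0.024] [0.004 0.027] [0.005 0.029]
```

Emit:
play_rows --moves '[{"tx": 0, "ty": 0.003, "tz": 0, "wx": 0, "wy": 0, "wz": 0}, {"tx": 0, "ty": 0.006, "tz": 0, "wx": 0, "wy": 0, "wz": 0}, {"tx": 0, "ty": 0.008, "tz": 0, "wx": 0, "wy": 0, "wz": 0}, {"tx": 0, "ty": 0.008, "tz": 0, "wx": 0, "wy": 0, "wz": 0}, {"tx": 0, "ty": 0.008, "tz": 0, "wx": 0, "wy": 0, "wz": 0}]'

```text
clock: 17.73
eef_pos: [0.5233, -0.2539, 0.1402]
tool_rot: [[0.413, 0.911, -0.006], [0.911, -0.413, 0.005], [0.002, -0.007, -1.0]]
force: [-12.6, 3.6, 20.7]
finger_gap: 0.0187
```

Emit:
play_rows --moves '[{"tx": 0, "ty": 0.003, "tz": 0, "wx": 0, "wy": 0, "wz": 0}, {"tx": 0.001, "ty": 0.005, "tz": 0, "wx": 0, "wy": 0, "wz": 0}, {"tx": 0.001, "ty": 0.005, "tz": 0, "wx": 0, "wy": 0, "wz": 0}, {"tx": 0.001, "ty": 0.005, "tz": 0, "wx": 0, "wy": 0, "wz": 0}]'

```text
clock: 18.07
eef_pos: [0.5237, -0.254, 0.14]
tool_rot: [[0.414, 0.91, -0.013], [0.91, -0.414, 0.009], [0.003, -0.015, -1.0]]
force: [-27.8, 7.6, 33.4]
finger_gap: 0.0191
```

```bash
python3 circ.py .5493 -.1997 .5 10
```

```text
clock 18.0667 r 0.06001170482181137 a -2.0105951647623304 pos [ 0.52374957 -0.25400083  0.14002745] force [-27.80755625   7.63422665  33.39172487] tau [1.5087889  5.5641974  0.11393696] gap 0.019073808709130242 q [ 0.01  0.64  0.52  2.04 -0.54  0.62  0.48]
[0.    0.003] [0.    0.006] [0.001 0.009] [0.001 0.012] [0.002 0.015] [0.002 0.018] [0.003 0.021] [0.004 0.023] [0.006 0.026] [0.007 0.029]
```

The stop is met: the wheel no longer follows, the opposing force is 29 N and the total travel is about 6.4 rad. I'll ease off most of the push without pulling back, then open and lift.

Emit:
play_rows --moves '[{"tx": -0.001, "ty": -0.003, "tz": 0, "wx": 0, "wy": 0, "wz": 0}, {"tx": -0.001, "ty": -0.006, "tz": 0, "wx": 0, "wy": 0, "wz": 0}, {"tx": -0.001, "ty": -0.006, "tz": 0, "wx": 0, "wy": 0, "wz": 0}]'

```text
clock: 18.32
eef_pos: [0.5232, -0.2538, 0.1403]
tool_rot: [[0.413, 0.911, -0.003], [0.911, -0.413, 0.004], [0.002, -0.005, -1.0]]
force: [-9.4, 1.8, 16.5]
finger_gap: 0.0191
```

Emit:
play_rows --moves '[{"tx": 0, "ty": 0, "tz": 0, "wx": 0, "wy": 0, "wz": 0}, {"tx": 0, "ty": 0, "tz": 0, "wx": 0, "wy": 0, "wz": 0}, {"tx": 0, "ty": 0, "tz": 0, "wx": 0, "wy": 0, "wz": 0}, {"tx": 0, "ty": 0, "tz": 0, "wx": 0, "wy": 0, "wz": 0}, {"tx": 0, "ty": 0, "tz": 0, "wx": 0, "wy": 0, "wz": 0}, {"tx": 0, "ty": 0, "tz": 0, "wx": 0, "wy": 0, "wz": 0}, {"tx": 0, "ty": 0, "tz": 0, "wx": 0, "wy": 0, "wz": 0}, {"tx": 0, "ty": 0, "tz": -0.02, "wx": 0, "wy": 0, "wz": 0}, {"tx": 0, "ty": 0, "tz": -0.05, "wx": 0, "wy": 0, "wz": 0}, {"tx": 0, "ty": 0, "tz": -0.08, "wx": 0, "wy": 0, "wz": 0}, {"tx": 0, "ty": 0, "tz": -0.11, "wx": 0, "wy": 0, "wz": 0}, {"tx": 0.015, "ty": 0, "tz": -0.14, "wx": 0, "wy": 0, "wz": 0}, {"tx": 0.04, "ty": 0, "tz": -0.16, "wx": 0, "wy": 0, "wz": 0}, {"tx": 0.06, "ty": 0, "tz": -0.16, "wx": 0, "wy": 0, "wz": 0}, {"tx": 0.06, "ty": 0, "tz": -0.16, "wx": 0, "wy": 0, "wz": 0}, {"tx": 0.06, "ty": 0, "tz": -0.16, "wx": 0, "wy": 0, "wz": 0}, {"tx": 0.06, "ty": 0, "tz": -0.16, "wx": 0, "wy": 0, "wz": 0}]' --gripper 0

```text
clock: 19.73
eef_pos: [0.55, -0.2012, 0.2997]
tool_rot: [[0.412, 0.911, -0.001], [0.911, -0.412, -0.0], [-0.001, -0.001, -1.0]]
force: [-0.6, -0.1, 0.3]
finger_gap: 0.0856
```

```bash
python3 - <<'E'
from h import *
im=get_image("wrist"); c=im["color"]; V=c.max(2)
o=get_obs(); R=o["tool_rot"]
X,Y=np.meshgrid(range(640),range(400)); q=project(im,[[.5245,-.252,.135]])[0]; print("pred",q); m=(V<50)&(abs(X-q[0])<25)&(abs(Y-q[1])<25)
n,l,s,ce=cv2.connectedComponentsWithStats(m.astype(np.uint8)); k=1+np.argmax(s[1:,4]); a=to_plane(im,[ce[k]],.137)[0]
print(s[k],"handle",a)
for W in([.5524,-.1961],[.5505,-.197],[.549,-.198]): print(np.arctan2(*(a[:2]-W)[::-1]))
t=get_image("top"); cv2.imwrite("pics/end.png",np.hstack([cv2.resize(c,(400,250)),cv2.resize(t["color"][100:300,120:520],(400,200)) if 0 else cv2.resize(t["color"],(400,250))]))
tc=t["color"]; cv2.imwrite("pics/end.png",cv2.resize(tc[90:290,110:530],(798,380),interpolation=cv2.INTER_CUBIC))
print(o["clock"],o["eef_pos"],o["force"])
E
```

```text
pred [320.07050423 246.53941297]
[308 229  23  41 775] handle [ 0.52339432 -0.2531121   0.137     ]
-2.041430201352669
-2.020802777632441
-2.005734001797875
19.7833 [ 0.54981883 -0.20167788  0.29965042] [-0.23146502  0.27263412  0.10644715]
```

View pics/end.png

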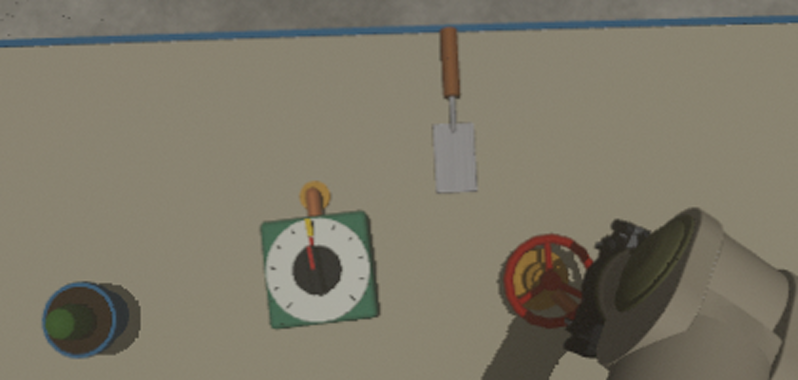

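The final top view shows the dial pointer on the tab at crop (310,235). The cactus at (85,318) and the trowel at (453,110) are where they were. The handle is about 0.1 rad past one full turn, which matches the tool's travel to the stop. The arm is clear, so I'll hand in.

```bash
python3 -c "
from cell import *
print(hand_in())"
```

```text
the job is handed in; nothing more can be done
None
```

The dial is on the yellow tab and the red handwheel is open to its stop. The job was handed in at about 19.8 s of the 72 s allowed.

- **Dial (done first):** I pinched the grip bar and turned it 2.25 rad clockwise. After release the pointer and the tab both measured 0.162 rad, and in the last top view the pointer was still on the tab.
- **Handwheel:** I led the handle anticlockwise through about 6.39 rad. It then stopped following and the opposing force rose from about 2 N to 29 N, which I took as the stop. After release the handle stood about 0.10 rad past one full turn, which agrees with that travel. The start angle was not measured directly; this would put it at about 0.2 rad.
- **Bystanders:** The cactus and trowel look unmoved in the last top view. The parcel was hidden behind the arm there, so I did not check it at the end. The arm worked above its height beside it and met no unexpected force.
- **Problems on the way:** My first move call was refused because its rows lacked some keys, and nothing moved. My circle fit of the scale plate was also clipped by its own mask, but the centre it gave agreed with the bar line and tab radii to about 1 mm.

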